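# Fit the tube rotor onto its keyed drive

## Robot

A 7-joint arm with a two-finger parallel gripper is mounted at the origin on a cart in front of the work surface, level with it; the furniture and walls round the work are solid. World frame = base frame: x ahead of the robot, y to its left, z up, the work surface at z = 0. Lengths are in m, angles in degrees, forces in N, time in s.
With the tool pointing down it reaches from about 0.4 to 0.875 m from the base axis. Payload 4.4 kg.
Tool frame: the origin (TCP) lies on the centre line of the jaws, within the pads' length; the fingertips stand 8 mm ahead of it and the grasp point (between the pads) lies 11 mm behind it; z points along the fingers, x is the direction in which the jaws open and shut, and the axes are right-handed (so a half turn about z gives the same grasp; the last joint's range is limited). The gripper opens to 85 mm and grips with 20 to 120 N. Pads are 22 mm wide; open, the fingers measure 114 mm over their backs; the gripper's body (76 mm by 85 mm) begins 54 mm behind the grasp point. The pads swing forward as they close: fully open they stand 13 mm farther back than shut.
Start: joints at [65.615, 36.005, 2.206, 86.941, -1.547, 57.084, -1.146], TCP at [0.229, -0.608, 0.239] pointing down, gripper open.
Joint ranges: [-175.42, 175.42], [-21.48, 121.26], [-71.46, 75.88], [10.55, 141.38], [-63.04, 243.04], [13.31, 113.54], [-168.57, 168.57]. Speed limits (degrees/s): [147.25, 147.25, 180, 180, 180, 180, 180].

## Interface

Orientations are given as a 3x3 rotation matrix whose columns are the frame's x, y, z axes.
In Python, from bench import bot, snapshot, boxes_of gives the robot as it stands.
- The arm moves only by the tool apply_moves, never from a script. Its argument "plan" is a list of rows, each an object with "offset": the shift along the tool's x, y, z in units of 25 mm (1.0 is 25 mm), a list of three; "angular": the turn, a rotation vector about the tool's x, y, z in units of 6 degrees (1.0 is 6 degrees), a list of three. In form: [{"offset": [dx, dy, dz], "angular": [ax, ay, az]}, ...]. A call has 1 to 5 rows; each row shifts and turns the commanded pose from where the row before left it, along the tool's axes as they then stand; what a row does not reach is not made up. A row lasts 1/8 s, in which the tool goes at most 62.5 mm and 10.7 degrees, less where a joint would pass 70% of its speed; a pose out of reach is approached as far as the arm can. A call is refused whole if a number of a shift passes 1 or a number of a turn 1, either way. A call with a gripper value outside its range is refused whole. "gripper" is the closure, from 0 (fully open) to 1 (shut), set as the call begins (left out, the last holds). The fingers move at their own pace and stop on an object; the grip force is fixed at half the most. Time passes only in rows, so rows that do not move let the fingers close. It gives the time, the measured TCP pose, the force and the opening at its end, in the units of the state.
- bot.sense(): the state, without advancing time (a new reading comes with each control period).
- snapshot(name): name is "scene" or "top" or "wrist"; returns a dict with "image" (420x560x3 uint8, red, green, blue), "intrinsics" (3x3 intrinsics, pixels), "dist" ([k1, k2, p1, p2, k3] as OpenCV has them; the pictures are not rectified), "R" (3x3) and "t" (3): a world point X has camera coordinates R X + t; the wrist camera has in their place "T_tool_cam" (4x4, takes a point from camera to tool coordinates, whose origin is the TCP and whose axes are the tool frame's). Camera axes: x right, y down, z forward; pixel columns grow to the right and rows downward; lengths in m; the calibration is good to about 2 mm. A picture is of the moment at which its call begins: read the wrist's pose just before it. There is no depth.
- bot.close_job(): hands the job in, once; it reports no verdict.
Trained networks look in a picture, given as the dict that the camera call returned (one of the last four; its "shot" number tells which), for a name from the list of things; names that differ only in an ending like _2 or _b are one class to them, and where a whole thing is asked for, a point or a joint stands for the part that bears it (a point fixed in the world has none). Each returns a list of dicts, best first, with "conf" (0 to 1); they miss things now and then, are a little off and sometimes report something else, mostly with a low value. They report only what shows in the picture. A call takes as long as a camera call.
- boxes_of(picture, query): "centre" ([x, y, z] in m, in the coordinates of the camera as it stood for that picture, good to about 4 mm: the middle of the surface that is visible of it).
The state is a dict: "clock": time; "joint_pos": joint angles; "qvel": joint speeds; "joint_efforts": joint torques, N m; "eef_pos": TCP position; "eef_rot": TCP orientation; "force": force on the tool from outside, world axes, zero at the start; "moment": the same for the moment, N m; "width": finger opening in m.
Only numpy, scipy, OpenCV 4.12 (cv2) and the standard library are available. Lean on these libraries where they do the work, as an engineer would, in place of code of your own. Each camera call takes 0.05 s, during which the arm holds its last target.

## Task

Take the tube rotor off its stand by its grip bar and lower its stem into the collar of the drive unit. Press it down only lightly and turn it until its cross-shaped tang drops into the hidden slot, stop turning there so that the drive shaft is not dragged round with it, and see that the disc sits fully home, flush on the collar, before letting go. Leave the beaker and the timer where they stand.

Things in the scene. Friction and masses are not known exactly. Their poses are not given: they have to be found in the camera images.
- rotor: tube rotor, about 140 g: grey disc (84 mm wide, 10 mm thick, eight tube holes), black grip bar on top, steel stem below. Origin at the tang's bottom tip, on the axis; z up. Heights over it: cross tang 0 to 10 mm, round stem 22 mm wide 10 to 40 mm, disc 40 to 50 mm, bar 50 to 82 mm. The bar is 40 mm long along the rotor's x, 14 mm thick along y: pinch it across y
- rotor_seat (a point): centre of the disc's underside, on the rotor's axis, 40 mm over its origin; this face comes to rest on the collar's top. The tang far below it is two crossed blades along the rotor's x and y, each 21 mm long, 5 mm thick and 10 mm high
- rotor_grip (a point): middle of the grip bar, on the rotor's axis, 70 mm over its origin (20 mm over the disc's top)
- rotor_stand: fixed stand on which the rotor is parked: 90 mm square base plate with an upright tube (outer diameter 52 mm, bore 28 mm, top at 46 mm); the disc lies on the tube, stem and tang hang freely in the bore: lift at least 45 mm to clear it. Origin at the underside's centre
- drive: fixed drive unit: flat white housing 150 x 130 x 38 mm with a round aluminium collar in its middle (outer diameter 54 mm, top 80 mm over the worktop). Origin at the underside's centre, on the collar's axis. The collar's bore is 24 mm wide (29 mm in the top 3 mm)
- collar_top (a point): centre of the collar's top face, 80 mm over the worktop; z up. With the tang standing on the coupling out of line, the disc's underside is about 8.5 mm above this; in line, the tang sinks until the disc lies on the collar
- coupling_top (a point): point on the bore's axis, 31.5 mm below the collar's top, at the top of the coupling, which has a cross-shaped slot 7.4 mm wide. The slot's angle differs each run, is not measured or tied to the housing's yaw, and repeats every quarter turn. The coupling is sprung: gives from about 3 N, is solid after 4 mm at about 6 N; once in line it springs up onto the tang and the resistance goes
- shaft (a joint): turn of the drive shaft that carries the coupling: 0 at the start whatever the slot's angle, counterclockwise from above positive. Its friction (0.08 N m) holds it while the tang rubs over the coupling; turning on after the tang drops in drags it along (the tang has about 0.2 rad of play in the slot). More than 0.2 rad either way is too far
- beaker: empty beaker, 55 mm wide, 66 mm tall, a bystander; origin at the centre of its underside
- timer: bench timer, 68 x 68 x 20 mm, a bystander; origin at the centre of its underside

How it is judged:
By the outcome, as a careful person would: the job done as asked, in the order asked, and still so for the second after the job is handed in, with the robot touching nothing.
It also fails if it takes over 54 s, if anything falls off the work surface, if the arm or the gripper's body presses on something with over 40 N, if the wrist force passes 120 N, or if a joint passes its speed limit or range.

## Working session

There is one attempt and no reset: what is moved stays moved. The work goes in short steps, Python scripts to look and compute and a tool call to move; the robot and the scene stay as the last step left them, time stands still between calls to the robot, and variables do not carry over. Pictures are saved under pics/ and viewed, and the job is handed in when it is done.

Besides the shell and the picture viewer there is one more tool, called as name(argument=value, ...), one argument or row to a line, values as JSON. apply_moves: Moves the arm, as the interface text tells. Its arguments: {"type":"object","properties":{"plan":{"type":"array","items":{"type":"object","properties":{"offset":{"type":"array","items":{"type":"number"}},"angular":{"type":"array","items":{"type":"number"}}}}},"gripper":{"type":"number"}},"required":["plan"]}

```bash
ls; mkdir -p pics
cat > h.py <<'E'
import numpy as np,cv2
from bench import bot,snapshot,boxes_of
def save(p,n): cv2.imwrite('pics/'+n+'.png',p['image'][:,:,::-1])
def world(p,c):
    return np.array(p['R']).T@(np.array(c)-np.array(p['t']))
E
python3 - <<'E'
from h import *
s=bot.sense()
for k,v in s.items(): print(k,np.round(v,4).tolist())
for n in ['scene','top']:
    p=snapshot(n); save(p,n+'0'); print(n)
    for q in ['rotor','rotor_grip','rotor_stand','drive','beaker','timer']:
        try:
            for b in boxes_of(p,q)[:2]: print(q,round(b['conf'],2),np.round(world(p,b['centre']),4))
        except Exception as e: print(q,e)
print(bot.sense()['clock'])
E
```

```text
pics
clock 0.0
joint_pos [65.6157, 36.0596, 2.203, 86.9958, -1.5482, 57.0847, -1.1453]
qvel [0.1079, 0.0425, 0.0559, 0.0424, 0.0233, 0.0186, -0.0061]
joint_efforts [-0.0006, -56.3392, 1.2263, -19.3441, 0.011, 0.0106, -0.0]
eef_pos [0.2287, -0.6078, 0.2384]
eef_rot [[0.3521, -0.936, -0.0007], [-0.936, -0.3521, 0.0018], [-0.0019, 0.0, -1.0]]
force [-1.146, 1.1299, 0.4054]
moment [-0.0164, 0.0033, 0.0259]
width 0.0854
scene
rotor 0.65 [0.483  0.1637 0.0552]
rotor 0.29 [ 0.4937 -0.2232  0.033 ]
rotor_grip 0.56 [0.4807 0.1657 0.0566]
rotor_stand 0.92 [ 0.4709  0.157  -0.0015]
drive 0.96 [ 0.4908 -0.2246  0.0373]
beaker 0.96 [ 0.7206 -0.0082  0.0411]
timer 0.55 [0.7096 0.2565 0.0159]
top
rotor 0.91 [0.4941 0.1709 0.0572]
rotor 0.16 [ 0.7465 -0.0032  0.0038]
rotor_grip 0.81 [0.4949 0.1715 0.0553]
rotor_stand 0.57 [0.5101 0.1466 0.0057]
drive 0.79 [ 0.523  -0.2064  0.0375]
beaker 0.74 [ 7.448e-01 -2.000e-04  6.100e-03]
timer 0.73 [0.7242 0.269  0.0153]
0.7
```

View images.

View pics/scene0.png

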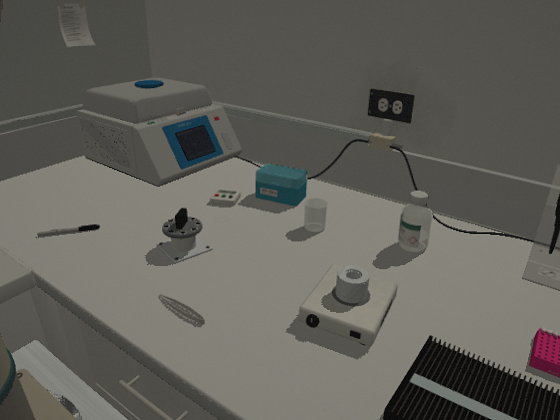

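View pics/top0.png

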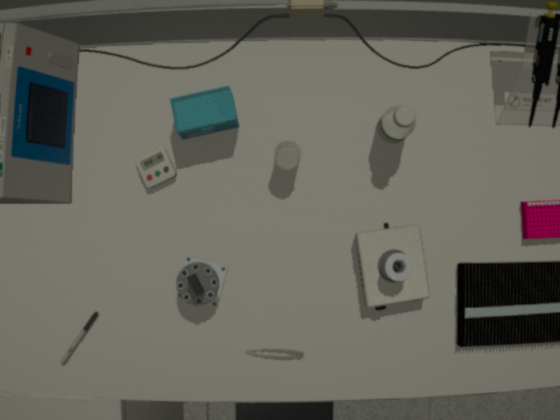

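Run:
```python
from h import *
for n in ['scene','top']:
    p=snapshot(n); np.savez(n+'.npz',**{k:np.array(v) for k,v in p.items()})
    print(n,np.round(p['intrinsics'],1).tolist(),np.round(p['dist'],4),np.round(p['R'],4).tolist(),np.round(-np.array(p['R']).T@p['t'],3))
    cv2.imwrite('pics/crop_'+n+'.png',p['image'][:,:,::-1])
p=snapshot('wrist');print(p['T_tool_cam'],p['intrinsics'])
```

```text
scene [[430.9, 0.0, 282.9], [0.0, 430.9, 207.1], [0.0, 0.0, 1.0]] [-0.0845  0.      0.      0.      0.    ] [[0.5801, -0.8142, 0.0216], [-0.3512, -0.274, -0.8953], [0.7349, 0.5118, -0.4449]] [-0.037 -0.452  0.495]
top [[499.4, 0.0, 270.9], [0.0, 499.4, 211.1], [0.0, 0.0, 1.0]] [-0.1658  0.      0.      0.      0.    ] [[-0.0115, -0.9999, -0.0111], [-0.9982, 0.0121, -0.0582], [0.0583, 0.0104, -0.9982]] [0.574 0.02  1.017]
[[ 9.99999801e-01 -3.77041324e-04 -5.06672133e-04 -2.92634395e-04]
 [ 5.14376006e-04  9.51714573e-01  3.06983886e-01 -7.97325844e-02]
 [ 3.66461642e-04 -3.06984086e-01  9.51714577e-01 -1.35269926e-01]
 [ 0.00000000e+00  0.00000000e+00  0.00000000e+00  1.00000000e+00]] [[347.99809656   0.         278.47982486]
 [  0.         347.99809656 208.71244605]
 [  0.           0.           1.        ]]
```

```bash
cat >> h.py <<'E'
def px2w(p,uv,z):
    K=np.array(p['intrinsics']);d=np.array(p['dist'])
    n=cv2.undistortPoints(np.array([[uv]],float),K,d)[0,0]
    R=np.array(p['R']);t=np.array(p['t'])
    o=-R.T@t; r=R.T@np.array([n[0],n[1],1.])
    return o+r*(z-o[2])/r[2]
def w2px(p,X):
    return cv2.projectPoints(np.array([X],float),cv2.Rodrigues(np.array(p['R']))[0],np.array(p['t']),np.array(p['intrinsics']),np.array(p['dist']))[0][0,0]
def wristcam(p,s):
    T=np.eye(4);T[:3,:3]=s['eef_rot'];T[:3,3]=s['eef_pos']
    T=T@np.array(p['T_tool_cam']); q=dict(p); q['R']=T[:3,:3].T; q['t']=-T[:3,:3].T@T[:3,3]; return q
E
python3 - <<'E'
from h import *
p=np.load('top.npz')
im=p['image'][:,:,::-1]
a=cv2.resize(im[250:320,160:240],None,fx=5,fy=5,interpolation=2)
b=cv2.resize(im[220:310,350:430],None,fx=5,fy=5,interpolation=2)
c=np.zeros((450,800,3),np.uint8);c[:350,:400]=a;c[:450,400:]=b
cv2.imwrite('pics/z1.png',np.clip(c*1.5,0,255).astype(np.uint8))
print(px2w(p,(398,266),.08),px2w(p,(198,284),.09))
E
```

```text
[ 0.52215141 -0.20858266  0.08      ] [0.49405689 0.16727066 0.09      ]
```

View pics/z1.png

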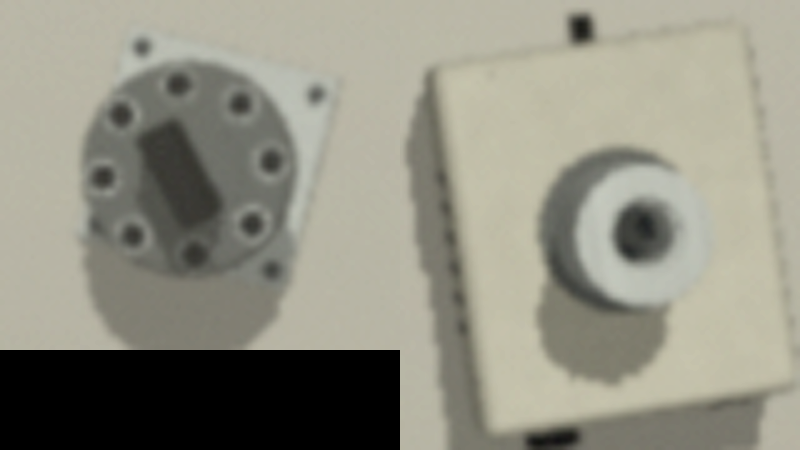

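apply_moves(
  plan=[
    {"offset":[-0.6,-1,0],"angular":[0,0,0]},
    {"offset":[-0.6,-1,0],"angular":[0,0,0]},
    {"offset":[-0.6,-1,0],"angular":[0,0,0]},
    {"offset":[-0.6,-1,0],"angular":[0,0,0]},
    {"offset":[-0.6,-1,0],"angular":[0,0,0]},
  ],
)

```text
clock: 1.48
eef_pos: [0.3201, -0.4935, 0.2394]
eef_rot: [[0.352, -0.936, 0.0], [-0.936, -0.352, -0.0], [0.0, -0.0, -1.0]]
force: [0.8, -0.6, 1.0]
width: 0.0854
```

apply_moves(
  plan=[
    {"offset":[-0.6,-1,0],"angular":[0,0,0]},
    {"offset":[-0.6,-1,0],"angular":[0,0,0]},
    {"offset":[-0.6,-1,0],"angular":[0,0,0]},
    {"offset":[-0.6,-1,0],"angular":[0,0,0]},
    {"offset":[-0.6,-1,0],"angular":[0,0,0]},
  ],
)

```text
clock: 2.1
eef_pos: [0.4107, -0.3793, 0.2395]
eef_rot: [[0.352, -0.936, 0.0], [-0.936, -0.352, -0.0], [0.0, -0.0, -1.0]]
force: [0.1, -0.4, 0.4]
width: 0.0856
```

apply_moves(
  plan=[
    {"offset":[-0.7,-1,0],"angular":[0,0,0]},
    {"offset":[-0.7,-1,0],"angular":[0,0,0]},
    {"offset":[-0.7,-1,0],"angular":[0,0,0]},
    {"offset":[-0.7,-1,0],"angular":[0,0,0]},
    {"offset":[-0.7,-1,0],"angular":[0,0,0]},
  ],
)

```text
clock: 2.72
eef_pos: [0.4969, -0.2532, 0.2395]
eef_rot: [[0.352, -0.936, 0.0], [-0.936, -0.352, -0.0], [0.0, -0.0, -1.0]]
force: [-0.5, -0.1, -0.3]
width: 0.0854
```

apply_moves(
  plan=[
    {"offset":[-0.7,-0.9,0],"angular":[0,0,0]},
    {"offset":[-0.7,-0.8,0],"angular":[0,0,0]},
    {"offset":[0,0,0],"angular":[0,0,0]},
  ],
)

```text
clock: 3.1
eef_pos: [0.525, -0.2038, 0.2394]
eef_rot: [[0.356, -0.934, 0.001], [-0.934, -0.356, 0.001], [-0.001, -0.001, -1.0]]
force: [0.5, -0.9, -0.1]
width: 0.0853
```

Run:
```python
from h import *
s=bot.sense()
p=wristcam(snapshot('wrist'),s); save(p,'w1')
np.savez('w1.npz',**{k:np.array(v) for k,v in p.items()})
print(s['clock'],s['eef_pos'],s['eef_rot'],s['qvel'],w2px(p,[.522,-.209,.08]))
for b in boxes_of(p,'drive')[:2]: print(b['conf'],world(p,b['centre']))
```

```text
3.1 [ 0.52498806 -0.20380519  0.23937787] [[ 3.56243814e-01 -9.34392629e-01  8.71465639e-04]
 [-9.34392685e-01 -3.56242718e-01  1.19824151e-03]
 [-8.09174748e-04 -1.24115724e-03 -9.99998902e-01]] [ 2.28422263 -0.14145967  2.62030588  0.5484846   1.2139732   0.13200873
  0.96459771] [283.43020076 197.40245287]
0.77 [ 0.53205386 -0.20398758  0.03814976]
```

View pics/w1.png

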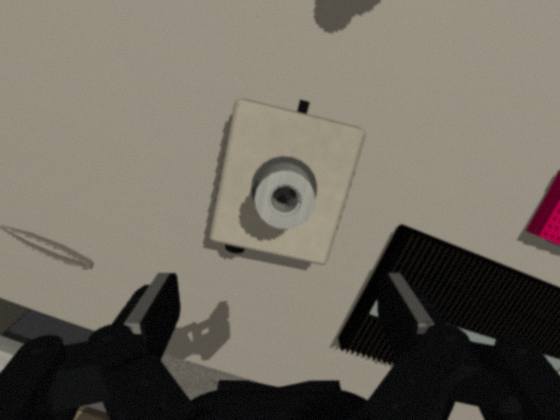

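Run:
```python
from h import *
snapshot('wrist')
s=bot.sense()
p=wristcam(snapshot('wrist'),s); s2=bot.sense();print(s['eef_pos'],s2['eef_pos'],s2['qvel'])
np.savez('w1.npz',**{k:np.array(v) for k,v in p.items()})
c=p['image'][150:250,235:335,::-1]
cv2.imwrite('pics/z2.png',np.clip(cv2.resize(c,None,fx=6,fy=6,interpolation=2)*1.6,0,255).astype(np.uint8))
g=cv2.cvtColor(c.copy(),cv2.COLOR_BGR2GRAY)
cs=cv2.HoughCircles(cv2.resize(g,None,fx=4,fy=4,interpolation=2),cv2.HOUGH_GRADIENT,1,20,param1=80,param2=20,minRadius=30,maxRadius=150)
for x,y,r in cs[0][:5]: 
  uv=((x+.5)/4-.5+235,(y+.5)/4-.5+150); print(uv,r/4,px2w(p,uv,.08))
```

```text
[ 0.52309451 -0.20760207  0.23936095] [ 0.52298719 -0.20782751  0.23938561] [ 0.25083773 -0.03986815 -0.04002216  0.07170746 -0.24108945 -0.15405736
 -0.08626129]
(np.float32(280.0), np.float32(185.25)) 33.225 [ 0.52911295 -0.20641053  0.08      ]
(np.float32(278.25), np.float32(195.25)) 28.425 [ 0.52010903 -0.20814898  0.08      ]
(np.float32(276.25), np.float32(181.25)) 29.225 [ 0.53131798 -0.20210623  0.08      ]
(np.float32(284.25), np.float32(179.5)) 26.525 [ 0.53520419 -0.20805719  0.08      ]
(np.float32(282.0), np.float32(191.75)) 9.85 [ 0.5242412  -0.21011132  0.08      ]
```

View pics/z2.png

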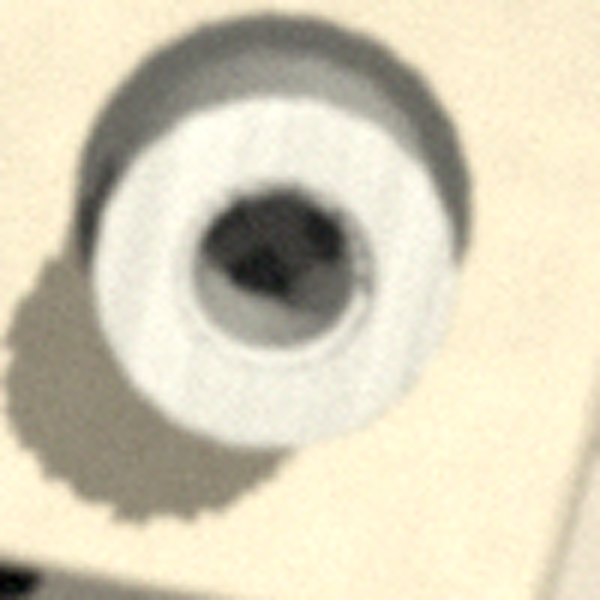

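Run:
```python
from h import *
p=dict(np.load('w1.npz'))
print(px2w(p,(280.6,194.8),.08),px2w(p,(281.8,194.4),.08))
# project circles, overlay
c=p['image'][150:250,235:335,::-1]
v=np.clip(cv2.resize(c,None,fx=6,fy=6,interpolation=2)*1.4,0,255).astype(np.uint8)
C=px2w(p,(280.6,194.8),.08)
for r in (.027,.0145):
  for a in np.linspace(0,6.28,90):
    u=w2px(p,C+[r*np.cos(a),r*np.sin(a),0]); cv2.circle(v,(int((u[0]-235+.5)*6),int((u[1]-150+.5)*6)),1,(0,0,255),-1)
cv2.imwrite('pics/z3.png',v)
```

```text
[ 0.52121638 -0.20993874  0.08      ] [ 0.52192662 -0.21079736  0.08      ]
```

View pics/z3.png

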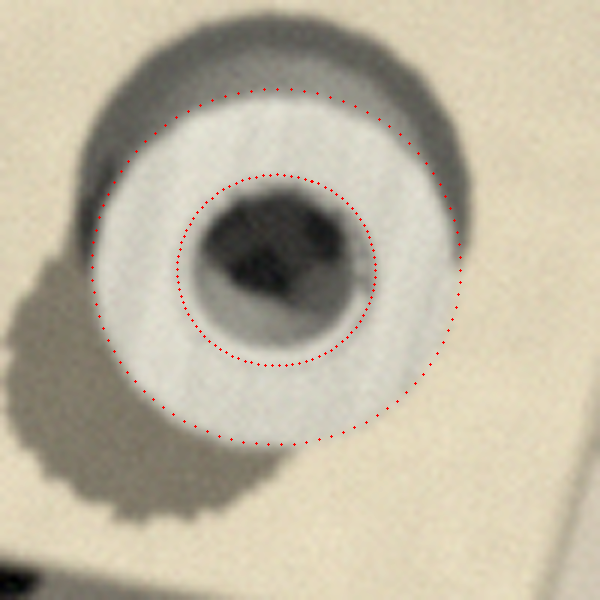

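apply_moves(
  plan=[
    {"offset":[-0.96,-0.28,0],"angular":[0,0,0]},
    {"offset":[-0.96,-0.28,0],"angular":[0,0,0]},
    {"offset":[-0.96,-0.28,0],"angular":[0,0,0]},
    {"offset":[-0.96,-0.28,0],"angular":[0,0,0]},
    {"offset":[-0.96,-0.28,0],"angular":[0,0,0]},
  ],
)

```text
clock: 3.92
eef_pos: [0.5138, -0.0824, 0.2394]
eef_rot: [[0.35, -0.937, 0.0], [-0.937, -0.35, -0.001], [0.001, 0.0, -1.0]]
force: [-0.3, 0.1, 0.3]
width: 0.085
```

apply_moves(
  plan=[
    {"offset":[-0.96,-0.28,0],"angular":[0,0,0]},
    {"offset":[-0.96,-0.28,0],"angular":[0,0,0]},
    {"offset":[-0.96,-0.28,0],"angular":[0,0,0]},
    {"offset":[-0.96,-0.28,0],"angular":[0,0,0]},
    {"offset":[-0.96,-0.28,0],"angular":[0,0,0]},
  ],
)

```text
clock: 4.55
eef_pos: [0.5047, 0.0423, 0.2395]
eef_rot: [[0.35, -0.937, 0.0], [-0.937, -0.35, -0.001], [0.001, -0.0, -1.0]]
force: [0.3, 0.9, 0.1]
width: 0.085
```

apply_moves(
  plan=[
    {"offset":[-0.96,-0.28,0],"angular":[0,0,0]},
    {"offset":[-0.96,-0.28,0],"angular":[0,0,0]},
    {"offset":[-0.96,-0.28,0],"angular":[0,0,0]},
    {"offset":[-0.96,-0.28,0],"angular":[0,0,0]},
    {"offset":[-0.96,-0.28,0],"angular":[0,0,0]},
  ],
)

```text
clock: 5.18
eef_pos: [0.4956, 0.1669, 0.2395]
eef_rot: [[0.35, -0.937, 0.0], [-0.937, -0.35, -0.0], [0.001, -0.0, -1.0]]
force: [-0.2, 0.5, 0.1]
width: 0.0854
```

apply_moves(
  plan=[
    {"offset":[0,0,0],"angular":[0,0,-0.65]},
    {"offset":[0,0,0],"angular":[0,0,0]},
    {"offset":[0,0,0],"angular":[0,0,0]},
  ],
)

```text
clock: 5.55
eef_pos: [0.4955, 0.1664, 0.2394]
eef_rot: [[0.412, -0.911, 0.0], [-0.911, -0.412, -0.0], [0.0, 0.0, -1.0]]
force: [0.2, -0.3, -0.5]
width: 0.0849
```

Run:
```python
from h import *
s=bot.sense()
p=wristcam(snapshot('wrist'),s); save(p,'w2')
np.savez('w2.npz',**{k:np.array(v) for k,v in p.items()})
print(s['clock'],s['eef_pos'],s['eef_rot'],s['qvel'],w2px(p,[.494,.168,.056]))
for b in boxes_of(p,'rotor_grip')[:2]: print(b['conf'],world(p,b['centre']))
c=p['image'][130:250,210:350,::-1]
cv2.imwrite('pics/z4.png',np.clip(cv2.resize(c,None,fx=5,fy=5,interpolation=2)*2,0,255).astype(np.uint8))
```

```text
5.55 [0.49553636 0.16641616 0.23937299] [[ 4.12150619e-01 -9.11115711e-01  1.71178078e-04]
 [-9.11115629e-01 -4.12150654e-01 -3.86704968e-04]
 [ 4.22884129e-04  3.41766987e-06 -9.99999911e-01]] [-0.06534163  0.03579041 -0.2025956  -0.11505833 -0.0936261   0.09318613
  0.20849662] [276.59793722 186.22417463]
0.83 [0.498023   0.17785624 0.05746818]
```

View pics/z4.png

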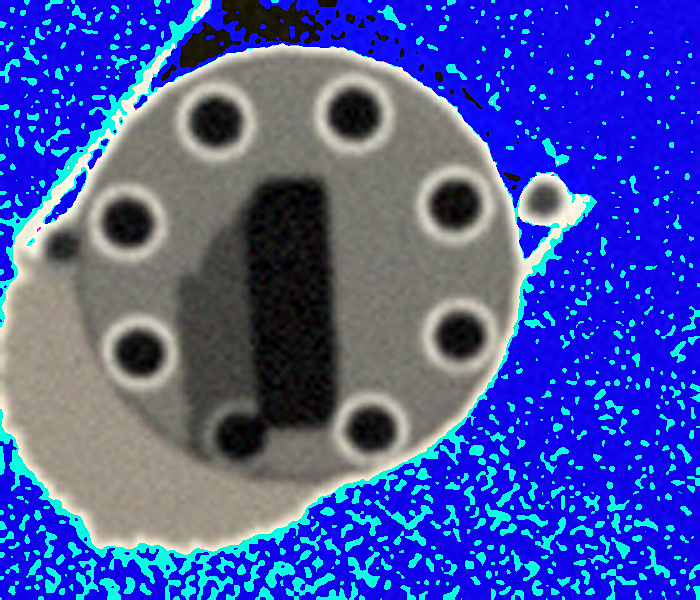

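View pics/w2.png

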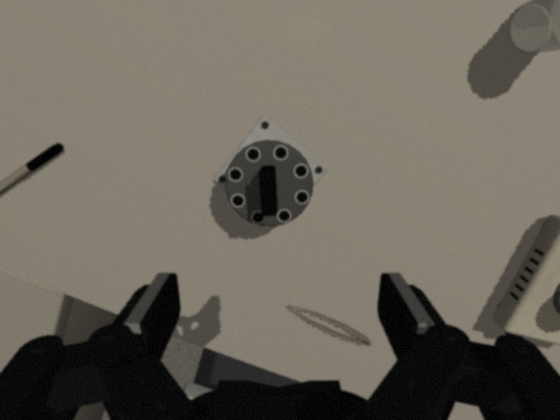

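Run:
```python
from h import *
p=dict(np.load('w2.npz'))
f=lambda u:((u[0]+.5)/5-.5+210,(u[1]+.5)/5-.5+130)
h=[(216,122),(354,114),(455,204),(460,334),(371,428),(240,436),(139,352),(126,222)]
W=np.array([px2w(p,f(u),.056)[:2] for u in h]); C=W.mean(0)
print(C,np.linalg.norm(W-C,axis=1)); a=np.degrees(np.arctan2(*(W-C).T[::-1])); print(a, (a-22.5)%45)
# bar top edges
for z in (.088,):
  for q in [[(250,200),(262,415)],[(325,190),(335,415)]]:
    A,B=[px2w(p,f(u),z)[:2] for u in q]; d=A-B; print(A,B,np.degrees(np.arctan2(d[1],d[0])))
pt=dict(np.load('top.npz')); print(px2w(pt,(197.9,283.5),.056))
R=np.array(bot.sense()['eef_rot']); print(np.degrees(np.arctan2(R[1,0],R[0,0])))
```

```text
[0.49163866 0.17518419] [0.03291254 0.03301649 0.03313945 0.03309619 0.03300709 0.03317981
 0.03320377 0.03334564]
[  49.99690037    4.75362524  -40.01194363  -84.6817133  -129.74031704
 -174.96354931  139.88707274   95.09725147] [27.49690037 27.25362524 27.48805637 27.8182867  27.75968296 27.53645069
 27.38707274 27.59725147]
[0.50864878 0.18999408] [0.47470748 0.17305119] 26.527544838952476
[0.51535287 0.1792552 ] [0.47992927 0.16149213] 26.631349703503584
[0.49209214 0.17283965 0.056     ]
-65.6086148769696
```

apply_moves(
  plan=[
    {"offset":[-0.37,0,0.8],"angular":[0,0,-0.5]},
    {"offset":[0,0,1],"angular":[0,0,0]},
    {"offset":[0,0,1],"angular":[0,0,0]},
    {"offset":[0,0,1],"angular":[0,0,0]},
    {"offset":[0,0,0],"angular":[0,0,0]},
  ],
)

```text
clock: 6.28
eef_pos: [0.4903, 0.1752, 0.143]
eef_rot: [[0.461, -0.887, -0.003], [-0.887, -0.461, -0.002], [-0.0, 0.004, -1.0]]
force: [-0.3, -0.4, 1.1]
width: 0.0857
```

Run:
```python
from h import *
s=bot.sense()
p=wristcam(snapshot('wrist'),s); save(p,'w3')
np.savez('w3.npz',**{k:np.array(v) for k,v in p.items()})
print(s['clock'],s['eef_pos'],w2px(p,[.4917,.1748,.088]))
```

```text
6.275 [0.49027364 0.17516853 0.14297014] [280.64386936 236.30555815]
```

View pics/w3.png

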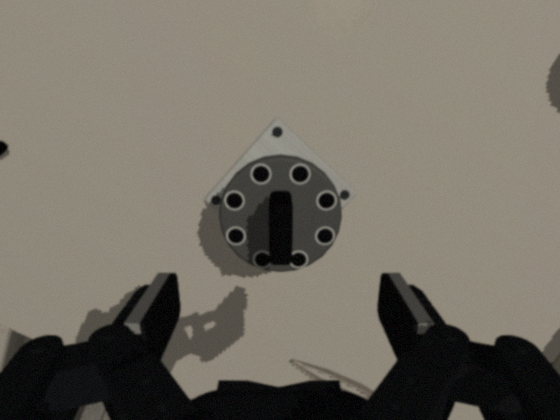

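Run:
```python
from h import *
p=dict(np.load('w3.npz'))
h=[(261,174),(300,174),(326.5,201),(325,236),(298.5,260),(262.5,260),(236,236),(235,201)]
W=np.array([px2w(p,u,.056)[:2] for u in h]); C=W.mean(0)
a=np.degrees(np.arctan2(*(W-C).T[::-1])); print(C,np.linalg.norm(W-C,axis=1), (a-22.5)%45)
print(px2w(p,(280,228),.088))
s=bot.sense();R=np.array(s['eef_rot']);print(s['eef_pos'],np.degrees(np.arctan2(R[1,0],R[0,0])),R.T@(np.r_[C,0]-np.r_[s['eef_pos'][:2],0]))
```

```text
[0.49129312 0.17445258] [0.03346613 0.03339565 0.03310514 0.03316173 0.03342842 0.03342042
 0.0331987  0.0329111 ] [27.38581396 27.8028028  27.3078969  27.58756535 27.30873215 27.61043274
 27.27443838 27.44487815]
[0.49618155 0.17756269 0.088     ]
[0.49121559 0.17558968 0.14409727] -62.527378266237825 [1.04464380e-03 4.55782978e-04 6.34019105e-07]
```

Run:
```python
from h import *
p=dict(np.load('w3.npz'))
C=np.array([.4913,.1745]);d=np.array([np.cos(np.radians(27.5)),np.sin(np.radians(27.5))])
for z in (.056,.088):
  for s in (.02,-.02): print(z,s,w2px(p,np.r_[C+s*d,z]))
c=p['image'][150:290,210:350,::-1]
cv2.imwrite('pics/z5.png',np.clip(cv2.resize(c,None,fx=4,fy=4,interpolation=2)*1.5+20,0,255).astype(np.uint8))
```

```text
0.056 0.02 [280.52869326 190.20311065]
0.056 -0.02 [280.48623002 245.81617133]
0.088 0.02 [280.81506659 204.74484704]
0.088 -0.02 [280.74669146 267.42573739]
```

View pics/z5.png

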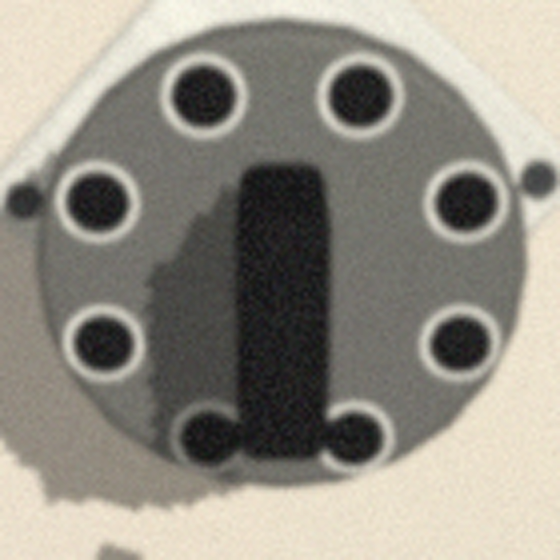

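apply_moves(
  plan=[
    {"offset":[0.04,0,1],"angular":[0,0,0]},
    {"offset":[0,0.02,1],"angular":[0,0,0]},
    {"offset":[0,0,0.7],"angular":[0,0,0]},
    {"offset":[0,0,0.3],"angular":[0,0,0]},
    {"offset":[0,0,0],"angular":[0,0,0]},
  ],
)

```text
clock: 6.95
eef_pos: [0.4919, 0.175, 0.0699]
eef_rot: [[0.462, -0.887, 0.001], [-0.887, -0.462, 0.0], [0.0, -0.001, -1.0]]
force: [-0.3, 0.5, -0.1]
width: 0.0855
```

apply_moves(
  plan=[
    {"offset":[0,0,0],"angular":[0,0,0]},
    {"offset":[0,0,0],"angular":[0,0,0]},
    {"offset":[0,0,0],"angular":[0,0,0]},
    {"offset":[0,0,0],"angular":[0,0,0]},
    {"offset":[0,0,0],"angular":[0,0,0]},
  ],
  gripper=1,
)

```text
clock: 7.58
eef_pos: [0.4916, 0.1749, 0.0696]
eef_rot: [[0.462, -0.887, 0.0], [-0.887, -0.462, 0.0], [0.0, -0.0, -1.0]]
force: [0.1, 0.0, 4.0]
width: 0.0131
```

apply_moves(
  plan=[
    {"offset":[0,0,-0.2],"angular":[0,0,0]},
    {"offset":[0,0,-0.8],"angular":[0,0,0]},
    {"offset":[0,0,-1],"angular":[0,0,0]},
    {"offset":[0,0,-1],"angular":[0,0,0]},
    {"offset":[0,0,-1],"angular":[0,0,0]},
  ],
)

```text
clock: 8.2
eef_pos: [0.491, 0.1747, 0.17]
eef_rot: [[0.462, -0.887, -0.001], [-0.887, -0.462, -0.0], [-0.0, 0.001, -1.0]]
force: [-0.5, 0.4, -1.5]
width: 0.0129
```

apply_moves(
  plan=[
    {"offset":[0,0,-0.6],"angular":[0,0,0]},
    {"offset":[0,0,0],"angular":[0,0,0]},
    {"offset":[0,0,0],"angular":[0,0,0]},
  ],
)

```text
clock: 8.57
eef_pos: [0.4908, 0.1746, 0.1835]
eef_rot: [[0.462, -0.887, -0.002], [-0.887, -0.462, -0.001], [-0.0, 0.002, -1.0]]
force: [0.8, -0.2, -1.6]
width: 0.0129
```

Run:
```python
from h import *
s=bot.sense()
p=wristcam(snapshot('wrist'),s); save(p,'w4')
np.savez('w4.npz',**{k:np.array(v) for k,v in p.items()})
for k in ['clock','eef_pos','force','moment','width']: print(k,s[k])
q=snapshot('scene');save(q,'s4')
c=q['image'][100:300,80:280,::-1]
a=cv2.resize(c,(400,400));b=cv2.resize(p['image'][100:300,180:380,::-1].copy(),(400,400))
cv2.imwrite('pics/z6.png',np.clip(np.hstack([a,b])*1.4,0,255).astype(np.uint8))
```

```text
clock 8.575
eef_pos [0.49075942 0.17459047 0.18347295]
force [ 0.82707894 -0.15499249 -1.57232971]
moment [-0.00327929 -0.01086288  0.03494941]
width 0.012855852088678607
```

View pics/z6.png

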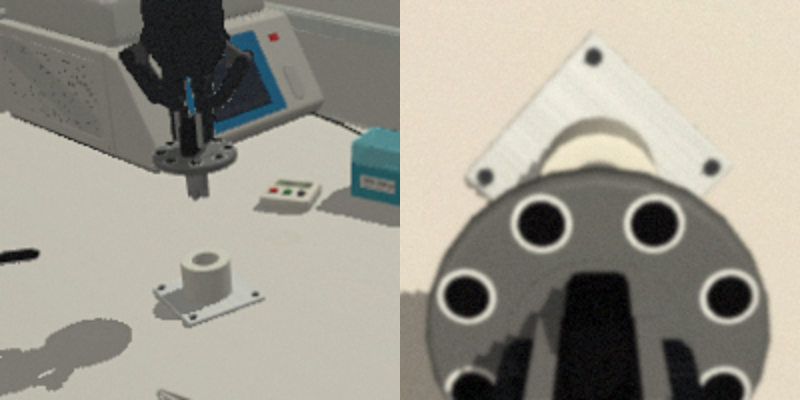

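```bash
cat >> h.py <<'E'
def toolcam(p):
    T=np.array(p['T_tool_cam']); q=dict(p); q['R']=T[:3,:3].T; q['t']=-T[:3,:3].T@T[:3,3]; return q
E
python3 - <<'E'
from h import *
from scipy.optimize import least_squares
p=toolcam(dict(np.load('w4.npz')))
h=[((x+.5)/2-.5+180,(y+.5)/2-.5+100) for x,y in [(142,223),(253.5,223),(329,297),(67,297)]]
X=np.array([px2w(p,u,.0136)[:2] for u in h]); print(X)
an=np.radians([-112.5,-67.5,-22.5,-157.5])
f=lambda v:(X-v[:2]-.033*np.c_[np.cos(an+v[2]),np.sin(an+v[2])]).ravel()
r=least_squares(f,[0,0,0]);print(r.x,r.fun*1e3)
s=bot.sense();R=np.array(s['eef_rot']);print(s['eef_pos'],np.degrees(np.arctan2(R[1,0],R[0,0])),R)
C=np.array([.5208,-.210,0]);
print('move tool units',R.T@(C-s['eef_pos'])/.025)
E
```

```text
[[-0.01275186 -0.03055113]
 [ 0.01237725 -0.03054063]
 [ 0.03052818 -0.01228663]
 [-0.03080136 -0.01231083]]
[-1.61644305e-04  1.35983699e-04 -1.41304175e-05] [ 0.03876979 -0.1992702  -0.08923307 -0.18841503  0.20197732  0.20637479
 -0.15151404  0.18131044]
[0.49075795 0.17461451 0.18331106] -62.48324503882785 [[ 4.62007972e-01 -8.86873652e-01 -1.93878701e-03]
 [-8.86875749e-01 -4.62007342e-01 -7.88172941e-04]
 [-1.96724018e-04  2.08360536e-03 -9.99997810e-01]]
move tool units [14.20084045  6.02677129  7.34222235]
```

apply_moves(
  plan=[
    {"offset":[0.95,0.4,0],"angular":[0,0,0]},
    {"offset":[0.95,0.4,0],"angular":[0,0,0]},
    {"offset":[0.95,0.4,0],"angular":[0,0,0]},
    {"offset":[0.95,0.4,0],"angular":[0,0,0]},
    {"offset":[0.95,0.4,0],"angular":[0,0,0]},
  ],
)

```text
clock: 9.3
eef_pos: [0.5015, 0.0456, 0.1835]
eef_rot: [[0.462, -0.887, -0.001], [-0.887, -0.462, -0.0], [-0.001, 0.001, -1.0]]
force: [1.0, 0.2, -1.7]
width: 0.0127
```

apply_moves(
  plan=[
    {"offset":[0.95,0.4,0],"angular":[0,0,0]},
    {"offset":[0.95,0.4,0],"angular":[0,0,0]},
    {"offset":[0.95,0.4,0],"angular":[0,0,0]},
    {"offset":[0.95,0.4,0],"angular":[0,0,0]},
    {"offset":[0.95,0.4,0],"angular":[0,0,0]},
  ],
)

```text
clock: 9.93
eef_pos: [0.512, -0.0828, 0.1835]
eef_rot: [[0.462, -0.887, -0.002], [-0.887, -0.462, 0.0], [-0.001, 0.001, -1.0]]
force: [0.6, 0.6, -1.7]
width: 0.0132
```

apply_moves(
  plan=[
    {"offset":[0.95,0.4,0],"angular":[0,0,0]},
    {"offset":[0.95,0.4,0],"angular":[0,0,0]},
    {"offset":[0.95,0.4,0],"angular":[0,0,0]},
    {"offset":[0.95,0.4,0],"angular":[0,0,0]},
    {"offset":[0.9,0.4,0],"angular":[0,0,0]},
  ],
)

```text
clock: 10.55
eef_pos: [0.522, -0.21, 0.1833]
eef_rot: [[0.462, -0.887, -0.002], [-0.887, -0.462, 0.001], [-0.001, 0.001, -1.0]]
force: [0.5, -0.1, -2.3]
width: 0.0129
```

apply_moves(
  plan=[
    {"offset":[0,0,0],"angular":[0,0,0]},
    {"offset":[0,0,0],"angular":[0,0,0]},
    {"offset":[0,0,0],"angular":[0,0,0]},
    {"offset":[0,0,0],"angular":[0,0,0]},
  ],
)

```text
clock: 11.05
eef_pos: [0.5225, -0.2083, 0.1843]
eef_rot: [[0.463, -0.886, -0.0], [-0.886, -0.463, 0.0], [-0.0, -0.0, -1.0]]
force: [-0.4, -0.4, -1.9]
width: 0.0128
```

Run:
```python
from h import *
s=bot.sense()
q=snapshot('top');np.savez('t5.npz',**{k:np.array(v) for k,v in q.items()})
s=bot.sense()
q2=snapshot('scene');np.savez('s5.npz',**{k:np.array(v) for k,v in q2.items()})
p=snapshot('wrist');np.savez('w5.npz',**{k:np.array(v) for k,v in p.items()},eef_rot=s['eef_rot'],eef_pos=s['eef_pos'])
for k in ['clock','eef_pos','eef_rot','force','qvel','width']: print(k,s[k])
a=cv2.resize(q['image'][215:315,350:450,::-1].copy(),(400,400),interpolation=2);b=cv2.resize(q2['image'][200:350,290:440,::-1].copy(),(400,400),interpolation=2)
cv2.imwrite('pics/z7.png',np.clip(np.hstack([a,b])*1.4,0,255).astype(np.uint8))
save(p,'w5')
```

```text
clock 11.1
eef_pos [ 0.52253887 -0.20851335  0.18438879]
eef_rot [[ 4.62962927e-01 -8.86377638e-01  1.00870731e-04]
 [-8.86377630e-01 -4.62962897e-01  2.30625523e-04]
 [-1.57721901e-04 -1.96180626e-04 -9.99999968e-01]]
force [-0.08236568  0.38258851 -1.91739036]
qvel [ 0.22524669  0.06820304  0.28856298 -0.21122001 -0.00588756  0.0390325
  0.02223369]
width 0.013059040234254443
```

View pics/z7.png

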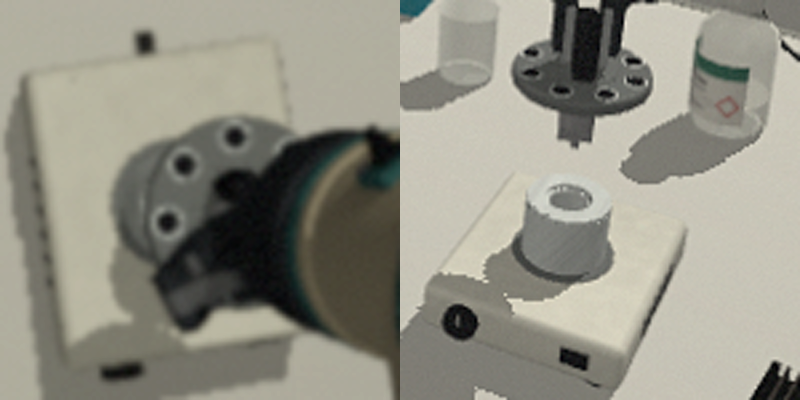

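View pics/w5.png

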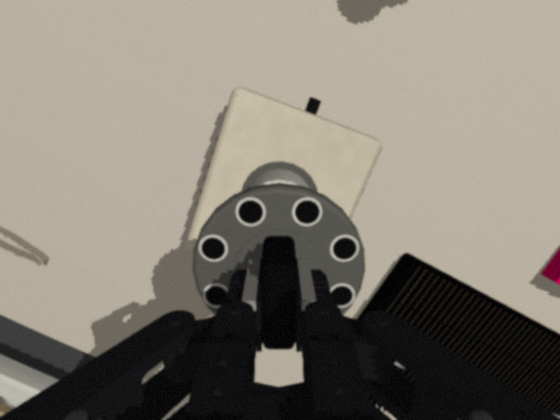

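Run:
```python
from h import *
q=np.load('s5.npz')['image'][:,:,::-1]
a=cv2.resize(q[205:265,325:395].copy(),None,fx=10,fy=10,interpolation=2)
cv2.imwrite('pics/z8.png',np.clip(a*1.5,0,255).astype(np.uint8))
a=cv2.resize(q[255:310,325:395].copy(),None,fx=10,fy=10,interpolation=2)
cv2.imwrite('pics/z9.png',np.clip(a*1.3,0,255).astype(np.uint8))
q=np.load('t5.npz')['image'][:,:,::-1]
a=cv2.resize(q[240:290,375:435].copy(),None,fx=10,fy=10,interpolation=2)
cv2.imwrite('pics/z10.png',np.clip(a*1.5,0,255).astype(np.uint8))
```

```text
(no output)
```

View pics/z8.png

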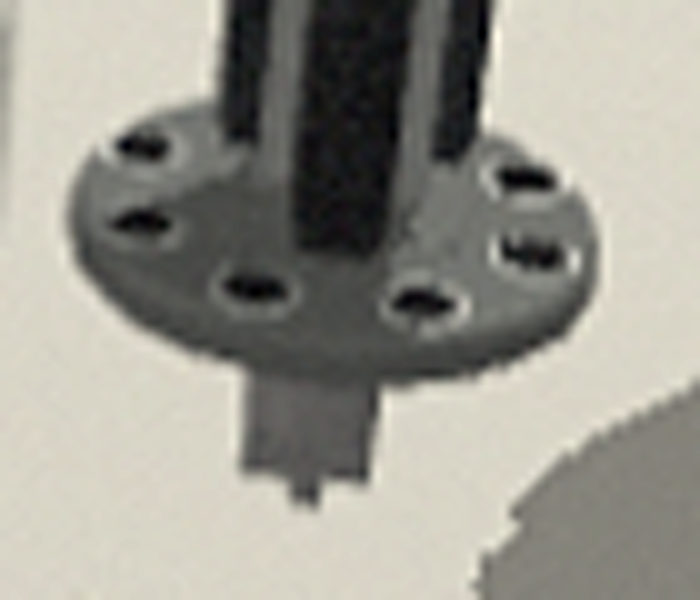

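View pics/z9.png

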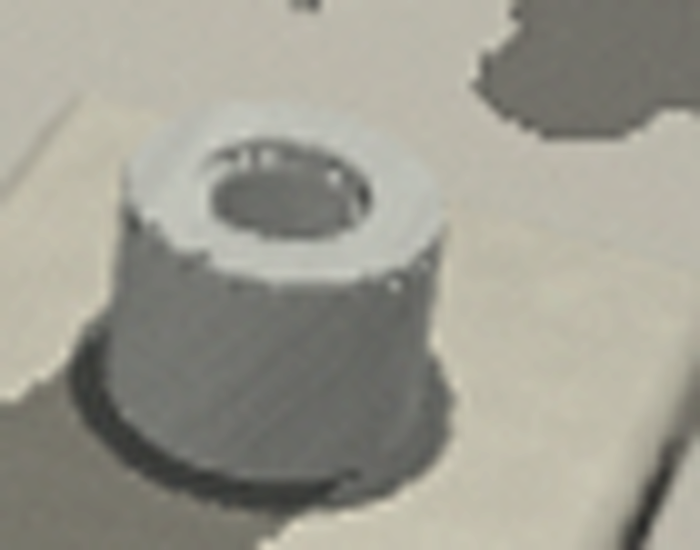

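View pics/z10.png

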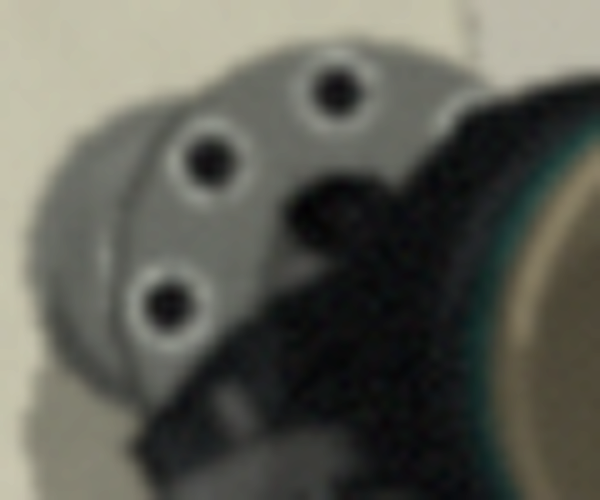

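Run:
```python
from h import *
from scipy.optimize import least_squares
yaw=np.radians(27.6); tcp=np.array([.52254,-.2085]); zd=.1844-.0136
def fit(p,pts,zfree=False):
    def f(v):
        H=[np.r_[v[:2]+.033*np.array([np.cos(a),np.sin(a)]),zd] for a in yaw+np.radians(22.5+45*np.arange(8))]
        P=np.array([w2px(p,h) for h in H])
        return np.concatenate([(P-u)[np.argmin(((P-u)**2).sum(1))] for u in pts])
    r=least_squares(f,tcp,x_scale=.001,diff_step=1e-4); return r.x,r.fun
S=dict(np.load('s5.npz'));T=dict(np.load('t5.npz'))
m=lambda u,o:((u[0]+.5)/10-.5+o[0],(u[1]+.5)/10-.5+o[1])
ds,fs=fit(S,[m(u,(325,205)) for u in [(142,148),(142,222),(255,289),(425,303),(535,252),(527,179)]])
dt,ft=fit(T,[m(u,(375,240)) for u in [(338,91),(210,160),(170,305)]])
print('disc scene',ds,np.round(fs,2));print('disc top',dt,np.round(ft,2))
# collar scene: extents
def ext(v,p):
    P=np.array([w2px(p,[v[0]+.027*np.cos(a),v[1]+.027*np.sin(a),.08]) for a in np.linspace(0,6.283,120)])
    return np.r_[P.min(0),P.max(0)]
ob=np.r_[m((125,100),(325,255)),m((443,285),(325,255))]
r=least_squares(lambda v:ext(v,S)-ob,[.521,-.21],x_scale=.001,diff_step=1e-4);print('collar scene',r.x,r.fun)
# top collar from z1: zoom5 offset(350,220)
T0=dict(np.load('top.npz'));
ob=np.array([(576-400+.5)/5-.5+350,(160+.5)/5-.5+220,(709-400+.5)/5-.5+350,(310+.5)/5-.5+220])
r2=least_squares(lambda v:ext(v,T0)-ob,[.521,-.21],x_scale=.001,diff_step=1e-4);print('collar top',r2.x,r2.fun)
print('rel tcp->collar: scene',r.x-ds,'top',r2.x-dt,'wrist',np.array([.5208,-.21])-tcp)
```

```text
disc scene [ 0.52040816 -0.20886356] [ 0.22 -0.11 -0.13  0.    0.1  -0.07 -0.15 -0.05  0.05  0.31 -0.08 -0.06]
disc top [ 0.52362463 -0.20789121] [-0.03 -0.05  0.07  0.16 -0.05 -0.11]
collar scene [ 0.51712643 -0.21104348] [-0.3711707  -0.20254601  0.37163878  0.1374762 ]
collar top [ 0.5210165  -0.20885541] [-0.71408316  0.69326959  0.72109522 -0.69390411]
rel tcp->collar: scene [-0.00328173 -0.00217992] top [-0.00260813 -0.0009642 ] wrist [-0.00174 -0.0015 ]
```

apply_moves(
  plan=[
    {"offset":[0.01,0.12,0],"angular":[0,0,0]},
    {"offset":[0,0,0.7],"angular":[0,0,0]},
    {"offset":[0,0,0.6],"angular":[0,0,0]},
    {"offset":[0,0,0],"angular":[0,0,0]},
    {"offset":[0,0,0],"angular":[0,0,0]},
  ],
)

```text
clock: 11.82
eef_pos: [0.5201, -0.211, 0.152]
eef_rot: [[0.462, -0.887, 0.0], [-0.887, -0.462, -0.0], [0.0, -0.0, -1.0]]
force: [0.5, 0.4, -1.6]
width: 0.013
```

apply_moves(
  plan=[
    {"offset":[0,0,0.16],"angular":[0,0,0]},
    {"offset":[0,0,0.16],"angular":[0,0,0]},
    {"offset":[0,0,0],"angular":[0,0,0]},
  ],
)

```text
clock: 12.2
eef_pos: [0.5196, -0.2108, 0.1435]
eef_rot: [[0.462, -0.887, -0.001], [-0.887, -0.462, 0.0], [-0.0, 0.0, -1.0]]
force: [-0.4, -0.3, -1.8]
width: 0.0127
```

apply_moves(
  plan=[
    {"offset":[-0.02,-0.03,0.08],"angular":[0,0,0]},
    {"offset":[0,0,0.08],"angular":[0,0,0]},
    {"offset":[0,0,0.08],"angular":[0,0,0]},
    {"offset":[0,0,0],"angular":[0,0,0]},
  ],
)

```text
clock: 12.7
eef_pos: [0.5201, -0.2101, 0.1376]
eef_rot: [[0.462, -0.887, -0.0], [-0.887, -0.462, 0.0], [-0.0, 0.0, -1.0]]
force: [0.6, -0.0, -1.6]
width: 0.0129
```

Run:
```python
from h import *
s=bot.sense()
for k in ['clock','eef_pos','force','moment','width']: print(k,np.round(s[k],4))
q2=snapshot('scene')
cv2.imwrite('pics/z11.png',np.clip(cv2.resize(q2['image'][210:310,310:410,::-1].copy(),(600,600),interpolation=2)*1.4,0,255).astype(np.uint8))
```

```text
clock 12.7
eef_pos [ 0.5201 -0.2101  0.1376]
force [ 0.6087 -0.0287 -1.5731]
moment [ 0.0029 -0.028  -0.0061]
width 0.0129
```

View pics/z11.png

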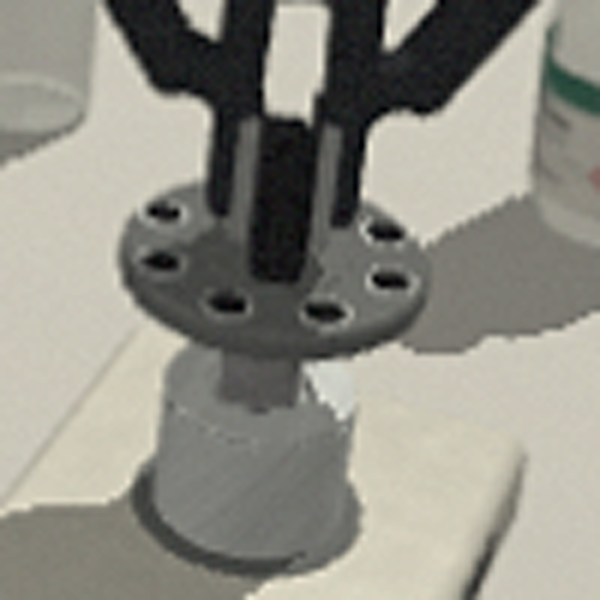

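apply_moves(
  plan=[
    {"offset":[0,0,0.1],"angular":[0,0,0]},
    {"offset":[0,0,0.1],"angular":[0,0,0]},
    {"offset":[0,0,0.1],"angular":[0,0,0]},
    {"offset":[0,0,0],"angular":[0,0,0]},
  ],
)

```text
clock: 13.25
eef_pos: [0.5201, -0.21, 0.1301]
eef_rot: [[0.462, -0.887, -0.0], [-0.887, -0.462, 0.0], [-0.0, 0.0, -1.0]]
force: [-0.2, 0.2, -1.8]
width: 0.0128
```

apply_moves(
  plan=[
    {"offset":[0,0,0.1],"angular":[0,0,0]},
    {"offset":[0,0,0.1],"angular":[0,0,0]},
    {"offset":[0,0,0.1],"angular":[0,0,0]},
    {"offset":[0,0,0],"angular":[0,0,0]},
  ],
)

```text
clock: 13.75
eef_pos: [0.5201, -0.21, 0.1226]
eef_rot: [[0.462, -0.887, -0.0], [-0.887, -0.462, 0.0], [-0.0, 0.0, -1.0]]
force: [0.3, -0.3, -2.1]
width: 0.013
```

apply_moves(
  plan=[
    {"offset":[0,0,0.1],"angular":[0,0,0]},
    {"offset":[0,0,0.1],"angular":[0,0,0]},
    {"offset":[0,0,0.1],"angular":[0,0,0]},
    {"offset":[0,0,0],"angular":[0,0,0]},
  ],
)

```text
clock: 14.25
eef_pos: [0.5201, -0.21, 0.1151]
eef_rot: [[0.462, -0.887, -0.0], [-0.887, -0.462, 0.0], [-0.0, 0.0, -1.0]]
force: [0.2, -0.4, -2.4]
width: 0.0131
```

apply_moves(
  plan=[
    {"offset":[0,0,0.05],"angular":[0,0,0]},
    {"offset":[0,0,0.05],"angular":[0,0,0]},
    {"offset":[0,0,0],"angular":[0,0,0]},
  ],
)

```text
clock: 14.62
eef_pos: [0.5202, -0.2101, 0.1127]
eef_rot: [[0.462, -0.887, -0.0], [-0.887, -0.462, 0.0], [-0.0, 0.0, -1.0]]
force: [-0.1, -0.1, -1.2]
width: 0.013
```

apply_moves(
  plan=[
    {"offset":[0,0,0.04],"angular":[0,0,0]},
    {"offset":[0,0,0],"angular":[0,0,0]},
  ],
)

```text
clock: 14.88
eef_pos: [0.5204, -0.2101, 0.1121]
eef_rot: [[0.462, -0.887, 0.0], [-0.887, -0.462, -0.0], [0.0, -0.0, -1.0]]
force: [-0.6, -0.4, 1.6]
width: 0.0129
```

apply_moves(
  plan=[
    {"offset":[0,0,0.05],"angular":[0,0,0]},
    {"offset":[0,0,0],"angular":[0,0,0]},
  ],
)

```text
clock: 15.12
eef_pos: [0.5204, -0.2101, 0.1107]
eef_rot: [[0.462, -0.887, 0.0], [-0.887, -0.462, -0.0], [0.0, -0.0, -1.0]]
force: [-0.4, -0.1, 2.7]
width: 0.0128
```

apply_moves(
  plan=[
    {"offset":[0,0,0],"angular":[0,0,0.5]},
    {"offset":[0,0,0],"angular":[0,0,0.5]},
    {"offset":[0,0,0],"angular":[0,0,0]},
  ],
)

```text
clock: 15.5
eef_pos: [0.5205, -0.2102, 0.1107]
eef_rot: [[0.366, -0.931, 0.001], [-0.931, -0.366, -0.0], [0.001, -0.0, -1.0]]
force: [0.7, -0.0, 1.9]
width: 0.0131
```

Run:
```python
from h import *
s=bot.sense()
for k in ['clock','joint_pos','eef_pos','force','moment','width']: print(k,np.round(s[k],4))
```

```text
clock 15.5
joint_pos [ 20.1911  38.8069  -1.6552 107.8133   1.9165  33.3702 -51.2355]
eef_pos [ 0.5205 -0.2102  0.1107]
force [ 0.742  -0.0123  1.9452]
moment [-0.1039  0.0134  0.0104]
width 0.0131
```

apply_moves(
  plan=[
    {"offset":[0,0,0],"angular":[0,0,0.5]},
    {"offset":[0,0,0],"angular":[0,0,0.5]},
    {"offset":[0,0,0],"angular":[0,0,0]},
  ],
)

```text
clock: 15.88
eef_pos: [0.5205, -0.2101, 0.1106]
eef_rot: [[0.267, -0.964, 0.0], [-0.964, -0.267, -0.0], [0.0, -0.0, -1.0]]
force: [0.4, -0.3, 2.2]
width: 0.013
```

apply_moves(
  plan=[
    {"offset":[0,0,0],"angular":[0,0,0.5]},
    {"offset":[0,0,0],"angular":[0,0,0.3]},
    {"offset":[0,0,0],"angular":[0,0,0]},
  ],
)

```text
clock: 16.25
eef_pos: [0.5203, -0.2101, 0.1106]
eef_rot: [[0.186, -0.983, -0.0], [-0.983, -0.186, -0.0], [0.0, 0.0, -1.0]]
force: [1.0, 0.0, 3.3]
width: 0.0131
```

Still rubbing (about 4–5 N net). Continue one check per step.

apply_moves(
  plan=[
    {"offset":[0,0,0],"angular":[0,0,0.5]},
    {"offset":[0,0,0],"angular":[0,0,0.4]},
    {"offset":[0,0,0],"angular":[0,0,0]},
  ],
)

```text
clock: 16.62
eef_pos: [0.5202, -0.2101, 0.1106]
eef_rot: [[0.092, -0.996, -0.0], [-0.996, -0.092, -0.0], [0.0, 0.0, -1.0]]
force: [0.3, -0.9, 2.9]
width: 0.0131
```

apply_moves(
  plan=[
    {"offset":[0,0,0],"angular":[0,0,0.5]},
    {"offset":[0,0,0],"angular":[0,0,0.4]},
    {"offset":[0,0,0],"angular":[0,0,0]},
  ],
)

```text
clock: 17.0
eef_pos: [0.5202, -0.2101, 0.1105]
eef_rot: [[-0.002, -1.0, -0.0], [-1.0, 0.002, -0.0], [0.0, 0.0, -1.0]]
force: [0.7, -0.5, 2.4]
width: 0.0128
```

apply_moves(
  plan=[
    {"offset":[0,0,0],"angular":[0,0,0.5]},
    {"offset":[0,0,0],"angular":[0,0,0.4]},
    {"offset":[0,0,0],"angular":[0,0,0]},
  ],
)

```text
clock: 17.38
eef_pos: [0.5203, -0.2101, 0.1106]
eef_rot: [[-0.096, -0.995, -0.0], [-0.995, 0.096, -0.0], [0.0, 0.0, -1.0]]
force: [-0.4, 0.1, 2.6]
width: 0.013
```

apply_moves(
  plan=[
    {"offset":[0,0,0],"angular":[0,0,0.5]},
    {"offset":[0,0,0],"angular":[0,0,0.4]},
    {"offset":[0,0,0],"angular":[0,0,0]},
  ],
)

```text
clock: 17.75
eef_pos: [0.5203, -0.2101, 0.1106]
eef_rot: [[-0.189, -0.982, -0.0], [-0.982, 0.189, -0.0], [0.0, -0.0, -1.0]]
force: [-0.3, -0.9, 2.7]
width: 0.013
```

apply_moves(
  plan=[
    {"offset":[0,0,0],"angular":[0,0,0.5]},
    {"offset":[0,0,0],"angular":[0,0,0.4]},
    {"offset":[0,0,0],"angular":[0,0,0]},
  ],
)

```text
clock: 18.12
eef_pos: [0.5203, -0.2101, 0.1106]
eef_rot: [[-0.281, -0.96, -0.0], [-0.96, 0.281, -0.0], [0.0, -0.0, -1.0]]
force: [-0.6, 0.2, 2.2]
width: 0.013
```

apply_moves(
  plan=[
    {"offset":[0,0,0],"angular":[0,0,0.5]},
    {"offset":[0,0,0],"angular":[0,0,0.4]},
    {"offset":[0,0,0],"angular":[0,0,0]},
  ],
)

```text
clock: 18.5
eef_pos: [0.5203, -0.21, 0.1105]
eef_rot: [[-0.37, -0.929, -0.0], [-0.929, 0.37, -0.0], [0.0, 0.0, -1.0]]
force: [1.0, 0.0, 2.3]
width: 0.0132
```

apply_moves(
  plan=[
    {"offset":[0,0,0],"angular":[0,0,0.5]},
    {"offset":[0,0,0],"angular":[0,0,0.4]},
    {"offset":[0,0,0],"angular":[0,0,0]},
  ],
)

```text
clock: 18.88
eef_pos: [0.5202, -0.2101, 0.1105]
eef_rot: [[-0.456, -0.89, -0.0], [-0.89, 0.456, -0.0], [0.0, 0.0, -1.0]]
force: [-0.2, 0.6, 2.3]
width: 0.013
```

apply_moves(
  plan=[
    {"offset":[0,0,0],"angular":[0,0,0.5]},
    {"offset":[0,0,0],"angular":[0,0,0.4]},
    {"offset":[0,0,0],"angular":[0,0,0]},
  ],
)

```text
clock: 19.25
eef_pos: [0.5199, -0.2102, 0.1102]
eef_rot: [[-0.538, -0.843, -0.001], [-0.843, 0.538, -0.0], [0.001, 0.001, -1.0]]
force: [-0.0, -0.8, -1.4]
width: 0.0132
```

apply_moves(
  plan=[
    {"offset":[0,0,0.04],"angular":[0,0,0]},
    {"offset":[0,0,0.04],"angular":[0,0,0]},
    {"offset":[0,0,0],"angular":[0,0,0]},
  ],
)

```text
clock: 19.62
eef_pos: [0.52, -0.2102, 0.1083]
eef_rot: [[-0.537, -0.843, -0.001], [-0.843, 0.537, 0.0], [0.0, 0.001, -1.0]]
force: [0.4, -0.8, -2.6]
width: 0.0128
```

Run:
```python
from h import *
s=bot.sense()
for k in ['clock','joint_pos','eef_pos','force','moment','width']: print(k,np.round(s[k],4))
```

```text
clock 19.625
joint_pos [ 10.6319  39.8009  13.2233 108.1964 -15.2698  33.7342 -88.8356]
eef_pos [ 0.52   -0.2102  0.1083]
force [ 0.3542 -0.8197 -2.6233]
moment [-0.3552  0.1863  0.0089]
width 0.0128
```

apply_moves(
  plan=[
    {"offset":[0,0,0.05],"angular":[0,0,0]},
    {"offset":[0,0,0.05],"angular":[0,0,0]},
    {"offset":[0,0,0],"angular":[0,0,0]},
  ],
)

```text
clock: 20.0
eef_pos: [0.5202, -0.2102, 0.106]
eef_rot: [[-0.537, -0.843, -0.0], [-0.843, 0.537, -0.0], [0.0, 0.0, -1.0]]
force: [-0.6, -1.2, -2.3]
width: 0.0129
```

apply_moves(
  plan=[
    {"offset":[0,0,0.03],"angular":[0,0,0]},
    {"offset":[0,0,0.03],"angular":[0,0,0]},
    {"offset":[0,0,0],"angular":[0,0,0]},
  ],
)

```text
clock: 20.38
eef_pos: [0.5202, -0.2103, 0.1045]
eef_rot: [[-0.537, -0.843, 0.0], [-0.843, 0.537, -0.0], [0.0, -0.0, -1.0]]
force: [-0.9, -1.9, -2.0]
width: 0.0129
```

Run:
```python
from h import *
s=bot.sense()
for k in ['clock','joint_pos','eef_pos','force','moment','width']: print(k,np.round(s[k],4))
```

```text
clock 20.375
joint_pos [ 10.7335  40.1357  13.0677 108.3071 -15.3965  33.2449 -88.7292]
eef_pos [ 0.5202 -0.2103  0.1045]
force [-0.9438 -1.9161 -1.9972]
moment [-0.6053  0.3743  0.0058]
width 0.0129
```

apply_moves(
  plan=[
    {"offset":[0.02,0,0.02],"angular":[0,0,0]},
    {"offset":[0,0,0.02],"angular":[0,0,0]},
    {"offset":[0,0,0],"angular":[0,0,0]},
  ],
)

```text
clock: 20.75
eef_pos: [0.5201, -0.2104, 0.1037]
eef_rot: [[-0.537, -0.844, 0.0], [-0.844, 0.537, 0.0], [-0.0, -0.0, -1.0]]
force: [-1.1, -0.9, 0.4]
width: 0.013
```

Run:
```python
from h import *
s=bot.sense()
for k in ['clock','eef_pos','force','moment','width']: print(k,np.round(s[k],4))
q2=snapshot('scene')
cv2.imwrite('pics/z12.png',np.clip(cv2.resize(q2['image'][210:310,310:410,::-1].copy(),(600,600),interpolation=2)*1.4,0,255).astype(np.uint8))
```

```text
clock 20.75
eef_pos [ 0.5201 -0.2104  0.1037]
force [-1.0787 -0.8614  0.398 ]
moment [-0.2252  0.3141  0.0174]
width 0.013
```

View pics/z12.png

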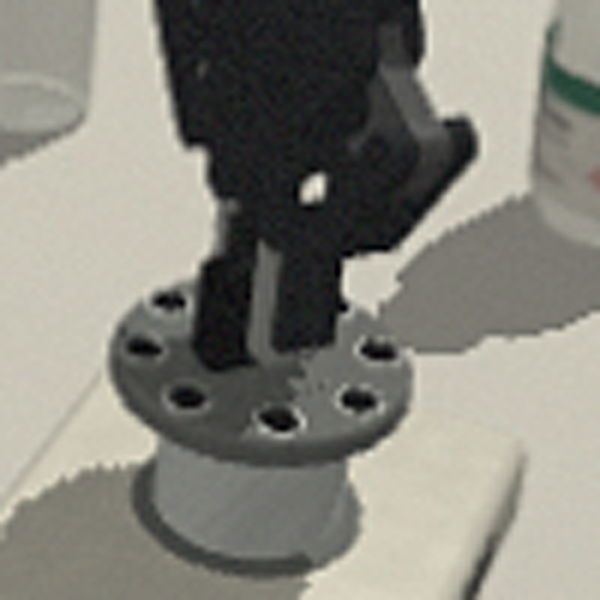

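apply_moves(
  plan=[
    {"offset":[0.01,0.02,0.02],"angular":[0,0,0]},
    {"offset":[0,0,0.02],"angular":[0,0,0]},
    {"offset":[0,0,0],"angular":[0,0,0]},
  ],
)

```text
clock: 21.18
eef_pos: [0.5201, -0.2104, 0.1037]
eef_rot: [[-0.537, -0.844, 0.002], [-0.844, 0.537, -0.0], [-0.001, -0.001, -1.0]]
force: [-1.8, -0.4, 8.4]
width: 0.0131
```

apply_moves(
  plan=[
    {"offset":[0,0,-0.04],"angular":[0,0,0]},
    {"offset":[0,0,0],"angular":[0,0,0]},
  ],
)

```text
clock: 21.42
eef_pos: [0.5198, -0.2103, 0.1037]
eef_rot: [[-0.537, -0.844, 0.001], [-0.844, 0.537, 0.0], [-0.0, -0.0, -1.0]]
force: [-0.5, -0.0, 2.6]
width: 0.0129
```

apply_moves(
  plan=[
    {"offset":[0,0,0],"angular":[0,0,0]},
    {"offset":[0,0,0],"angular":[0,0,0]},
    {"offset":[0,0,0],"angular":[0,0,0]},
    {"offset":[0,0,0],"angular":[0,0,0]},
    {"offset":[0,0,0],"angular":[0,0,0]},
  ],
  gripper=0,
)

```text
clock: 22.05
eef_pos: [0.5195, -0.2104, 0.1036]
eef_rot: [[-0.537, -0.844, 0.0], [-0.844, 0.537, 0.0], [-0.0, 0.0, -1.0]]
force: [0.3, 1.0, 1.0]
width: 0.0856
```

apply_moves(
  plan=[
    {"offset":[0,0,-0.2],"angular":[0,0,0]},
    {"offset":[0,0,-0.7],"angular":[0,0,0]},
    {"offset":[0,0,-1],"angular":[0,0,0]},
    {"offset":[0,0,-1],"angular":[0,0,0]},
    {"offset":[0,0,-1],"angular":[0,0,0]},
  ],
)

```text
clock: 22.68
eef_pos: [0.5197, -0.2106, 0.2033]
eef_rot: [[-0.537, -0.843, 0.001], [-0.843, 0.537, -0.0], [-0.0, -0.002, -1.0]]
force: [0.2, 0.2, -1.2]
width: 0.0857
```

apply_moves(
  plan=[
    {"offset":[0,0,-1],"angular":[0,0,0]},
    {"offset":[0,0,0],"angular":[0,0,0]},
    {"offset":[0,0,0],"angular":[0,0,0]},
    {"offset":[0,0,0],"angular":[0,0,0]},
  ],
)

```text
clock: 23.18
eef_pos: [0.5188, -0.2101, 0.2253]
eef_rot: [[-0.537, -0.844, -0.002], [-0.844, 0.537, 0.001], [0.0, 0.002, -1.0]]
force: [-0.6, 0.0, -1.1]
width: 0.0858
```

Run:
```python
from h import *
s=bot.sense()
for k in ['clock','eef_pos','force','width']: print(k,np.round(s[k],4))
q2=snapshot('scene');save(q2,'s13');np.savez('s13.npz',**{k:np.array(v) for k,v in q2.items()})
p=wristcam(snapshot('wrist'),s);np.savez('w13.npz',**{k:np.array(v) for k,v in p.items()})
a=cv2.resize(q2['image'][220:320,300:400,::-1].copy(),(400,400),interpolation=2);b=cv2.resize(p['image'][130:290,200:360,::-1].copy(),(400,400),interpolation=2)
cv2.imwrite('pics/z13.png',np.clip(np.hstack([a,b])*1.4,0,255).astype(np.uint8))
```

```text
clock 23.175
eef_pos [ 0.5188 -0.2101  0.2253]
force [-0.6297  0.0438 -1.1386]
width 0.0858
```

View pics/z13.png

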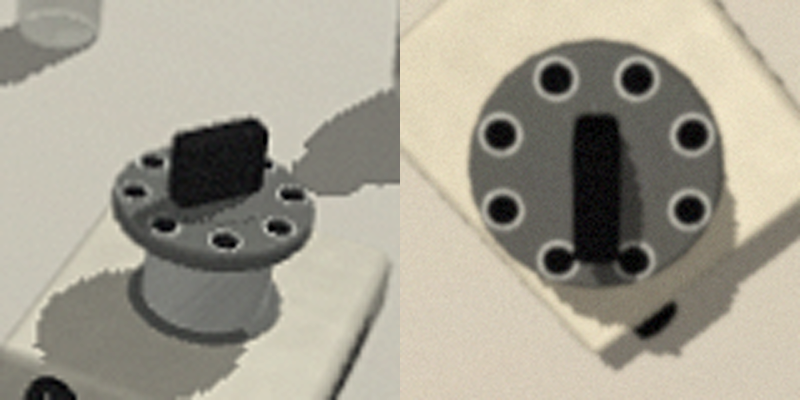

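View pics/s13.png

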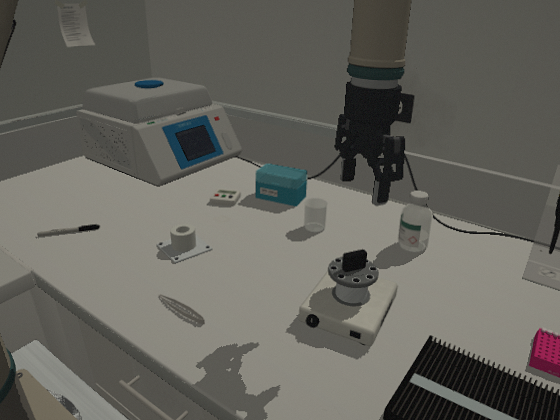

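Run:
```python
from h import *
p=dict(np.load('w13.npz'))
h=[(156,79),(237,79),(292,134),(290,210),(234,261),(157,261),(103,210),(101,134)]
for z in (.09,.0985):
  W=np.array([px2w(p,((x+.5)/2.5-.5+200,(y+.5)/2.5-.5+130),z)[:2] for x,y in h]);C=W.mean(0)
  a=np.degrees(np.arctan2(*(W-C).T[::-1]));r=np.linalg.norm(W-C,axis=1);print(z,C,r.mean(),r.std(),((a-22.5)%45).mean())
print(bot.sense()['clock']); print(bot.close_job())
```

```text
0.09 [ 0.51946079 -0.20898779] 0.033235424196938416 0.00012420211684027345 12.348094615633954
0.0985 [ 0.52156164 -0.21033921] 0.0321907443142305 0.00012029810610511344 12.348094615633933
23.275
the job is handed in; nothing more can be done
None
```

The rotor is in the drive unit with its disc down on the collar. I let go, lifted clear and handed the job in at 23.3 s. I did not touch the beaker or timer, and the last scene picture shows them where they were at the start.

- **Insertion:** the stem went into the collar with almost no side force. The tang first touched the coupling at TCP height 112.1 mm, and I pressed on it with only about 4–5 N.
- **Finding the slot:** I turned clockwise in steps of about 6 degrees. After about 60 degrees the vertical force went from +2.3 N to −1.4 N, and I stopped turning there. I could not measure the drive shaft's angle directly. Turning stopped at the first reading after the drop, and the one step it happened in was smaller than the tang's play plus the allowed drag.
- **Seating:** the rotor then went down freely apart from about 2 N sideways. It met a solid stop at 103.7 mm, against 103.6 mm worked out for the disc lying on the collar. An 8 N check press did not move it further.
- **After release:**
  - In the scene picture the disc looks level and flush.
  - The hole circle measured by the wrist camera fits the seated height: 33.2 mm, against 33.0–33.2 mm measured on the stand.
  - The final yaw is about 12.3 degrees (it repeats every 45 degrees in this view). The gripper's last angle gives 12.5 degrees, so letting go did not turn the rotor noticeably.
- **Disagreement:** the cameras differed by 1–2 mm on where the collar was relative to the rotor. I used their average, and it fitted.

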